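# Draw the stand rod out of its storage tube

## Task

Draw the steel rod all the way out of the horizontal clear tube, through the bay under the shelf, until its red end has left the tube, and leave it lying at rest across both blue V forks. Leave the loose brown bottle, black-lidded can and petri dish on the right where they are.

Things in the scene. Friction and masses are not known exactly. Their poses are not given: they have to be found in the camera images.
- rack: Fixed grey rack; base 150 x 415 x 10 mm (x -40 to +110, y -210 to +205). Origin on the worktop under the tube's mouth; z up, y runs from the mouth into the tube, x away from the robot (rack turned up to 0.25 rad). Bay: the 105 mm from the mouth to the first fork. The rod is taken there in short pulls, as fingers holding it cannot pass a fork. Back panel at x = +100.
- tube_mouth (a point): Centre of the open mouth of the clear tube, 104 mm above the worktop; axes as rack. The tube: outside 26 mm, bore 20 mm, 190 mm long, level along +y, far end closed, held by blue clips 32 mm across, the first 11 to 25 mm behind the mouth.
- fork_near (a point): Where the rod's axis lies when it rests in the first fork, 110 mm from the mouth (y = -110), 97.5 mm above the worktop; axes as rack. Each fork: blue, 10 mm thick along y, 51 mm wide along x, 90 degree V open upward, tops 112 mm above the worktop.
- fork_far (a point): Where the rod's axis lies when it rests in the second, equal fork, 190 mm from the mouth (y = -190), 97.5 mm above the worktop; axes as rack.
- rod: Steel rod, 12 mm thick, 230 mm long, 0.15 to 0.27 kg. Origin mid-length on its axis; y runs from black tip to red tail (as the rack's y); it may roll, turning x and z. At the start it lies in the tube, axis about 100 mm above the worktop, tip 50 to 85 mm out in the bay. It slides easily along the tube, runs into the forks, stays where left, and is stable while its middle is between the forks.
- rod_tip (a point): The black end of the rod, 115 mm from its middle.
- rod_tail (a point): The red end of the rod, 115 mm from its middle.
- methblue: Bystander: small brown dropper bottle, 35 mm wide, 92 mm tall, loose. Origin at the centre of its underside.
- can: Bystander: clear can with a black lid, 37 mm wide, 57 mm tall, loose. Origin at the centre of its underside.
- petri_3: Bystander: petri dish, 60 mm wide, 14 mm high, loose. Origin at the centre of its underside.
- shelf_edge (a point): On the lower front edge of the white shelf over the bay: 225 mm above the worktop, 8 mm nearer the robot than the rod's line. Shelf 12 mm thick, rack x -8 to +110, y -110 to +140, small bottles at its back. A tool pointing straight down strikes it; one tilted 30 to 40 degrees, fingers reaching forward and down under it from the robot's side, fits.

How it is judged (in metres and radians):
On the way:
1. the rod has been drawn through the first fork: its tip is at least 10 mm beyond that fork's middle and within 15 mm of the tube's line (y of rod_tip in the frame of fork_near below -0.01 m and x of rod_tip in the frame of fork_near between -0.015 and 0.015 m), for 0.1 s.
At the end, for the whole second after the job is handed in: The red end is out past the tube's mouth and the released rod lies still in both V forks: tip beyond the second fork, within 0.08 rad of the tube's direction, its middle within 8 mm sideways and 7 mm in height of the line through the forks' resting points (y of rod_tail in the frame of tube_mouth below 0 m and y of rod_tip in the frame of fork_far below -0.005 m and angle between the y axis of rod and the y axis of rack, either way round below 0.08 rad and x of rod in the frame of fork_near between -0.008 and 0.008 m and z of rod in the frame of fork_near between -0.007 and 0.007 m and linear speed of rod below 0.02 m/s); the robot touches nothing.
It fails at once if the small bottle, the lens can or the petri dish is moved more than 30 mm (distance of any of methblue, can, petri_3 from where it was at the start of the episode above 0.03 m).
It also fails if it takes over 45 s, if anything falls off the work surface, if the arm or the gripper's body presses on something with over 40 N, if the wrist force passes 120 N, or if a joint passes its speed limit or range.

## Robot

A 6-joint arm with a two-finger parallel gripper is mounted at the origin on a cart in front of the work surface, level with it; the furniture and walls round the work are solid. World frame = base frame: x ahead of the robot, y to its left, z up, the work surface at z = 0. Lengths are in m, angles in degrees, forces in N, time in s.
With the tool pointing down it reaches from about 0.25 to 0.725 m from the base axis. Payload 9.7 kg.
Tool frame: the origin (TCP) lies between the finger pads, 19 mm behind the fingertips; this is the grasp point; z points along the fingers, y is the line along which they close (so a half turn about z gives the same grasp; the last joint's range is limited). The gripper opens to 85 mm and grips with 20 to 120 N. Pads are 22 mm wide; open, the fingers measure 114 mm over their backs; the gripper's body (76 mm by 85 mm) begins 54 mm behind the grasp point. The pads swing forward as they close: fully open they stand 13 mm farther back than shut.
Start: joints at [-65.374, 4.979, 10.078, 95.1, 0, 90], TCP at [0.229, -0.5, 0.25] pointing down, gripper open.
Joint ranges: [-179.16, 179.16], [-48.56, 103.87], [-65.8, 70.77], [-126.05, 130.52], [-82.76, 87.17], [-180, 180]. Speed limits (degrees/s): [127.2, 127.2, 147.25, 180, 180, 180].

## Interface

Orientations are given as [roll, pitch, yaw] about the fixed x, y, z axes, in that order (R = Rz(yaw) Ry(pitch) Rx(roll)).
In Python, from workcell import bot gives the robot as it stands. The module is installed in compiled form; this text tells all that it offers.
- The arm moves only by the tool send_rows, never from a script. Its argument "moves" is one flat list of numbers, 7 for each row, row after row: the shift along the world's x, y, z normalised to -1 to 1, where 1 is 0.025 m, then the turn, a rotation vector about the world's x, y, z normalised to -1 to 1, where 1 is 0.15 rad, then the closure, from -1 (fully open) to 1 (shut), so that 0 is half open. A call has 1 to 8 rows; each row shifts and turns the commanded pose from where the row before left it; what a row does not reach is not made up. A row lasts 1/8 s, in which the tool goes at most 62.5 mm and 10.7 degrees, less where a joint would pass 70% of its speed; a pose out of reach is approached as far as the arm can. A call with a number of a shift or a turn outside -1 to 1 is refused whole. A call with a gripper value outside its range is refused whole. The fingers move at their own pace and stop on an object; "squeeze" is the grip in N (left out, the last holds). Time passes only in rows, so rows that do not move let the fingers close. It gives the time, the measured TCP pose, the force, the opening and the grip force at its end, in the units of the state.
- bot.get_obs(): the state, without advancing time (a new reading comes with each control period).
- bot.camera(name): name is "side" or "top"; returns a dict with "color" (400x640x3 uint8, red, green, blue), "camera_matrix" (3x3 intrinsics, pixels), "R" (3x3) and "t" (3): a world point X has camera coordinates R X + t. Camera axes: x right, y down, z forward; pixel columns grow to the right and rows downward; lengths in m; the calibration is good to about 2 mm. A picture is of the moment at which its call begins. There is no depth.
- bot.job_done(): hands the job in; it is judged then, once.
Trained networks look in the newest picture that a camera, given by its name, has taken for a name from the list of things; names that differ only in an ending like _2 or _b are one class to them, and where a whole thing is asked for, a point or a joint stands for the part that bears it (a point fixed in the world has none). Each returns a list of dicts, best first, with "p" (0 to 1); they miss things now and then, are a little off and sometimes report something else, mostly with a low value. They report only what shows in the picture. A call takes as long as a camera call.
- bot.boxes_of(camera, query): "extent" ([left, top, right, bottom] in pixels, round what is visible of it).
- bot.trace(camera, query): "region" (400x640 bool, what is visible of it) and "extent" ([left, top, right, bottom] in pixels, round what is visible of it).
- bot.landmark_of(camera, query): "pixel" ([column, row] in pixels: a listed point, or the origin of a listed thing).
The state is a dict: "time": time; "q": joint angles; "qd": joint speeds; "joint_efforts": joint torques, N m; "ee_pos": TCP position; "tcp_rot": TCP orientation; "wrist_force": force on the tool from outside, world axes, zero at the start; "torque": the same for the moment, N m; "opening": finger opening in m; "grasp_force": force on a finger pad.
Only numpy, scipy, OpenCV 4.12 (cv2) and the standard library are available. Lean on these libraries where they do the work, as an engineer would, in place of code of your own. Each camera call takes 0.05 s, during which the arm holds its last target. There are 200 camera calls.

## Working session

There is one attempt and no reset: what is moved stays moved. The work goes in short steps, Python scripts to look and compute and a tool call to move; the robot and the scene stay as the last step left them, time stands still between calls to the robot, and variables do not carry over. Pictures are saved under pics/ and viewed, at most 10 in all, crops included, and the job is handed in when it is done.

Besides the shell and the picture viewer there is one more tool, called as a command line: name --argument value ..., lists and objects as JSON in quotes. send_rows: Moves the arm, as the interface text tells. Its arguments: {"type":"object","properties":{"moves":{"type":"array"},"squeeze":{"type":"number"}},"required":["moves"]}

```bash
mkdir -p pics; cat > h.py <<'E'
import numpy as np,cv2
from workcell import bot
def snap(n):
    return bot.camera(n)
def tri(ps,cs):
    A=[]
    for p,c in zip(ps,cs):
        P=c["camera_matrix"]@np.c_[c["R"],c["t"]]
        A+= [p[0]*P[2]-P[0],p[1]*P[2]-P[1]]
    v=np.linalg.svd(np.array(A))[2][-1];return v[:3]/v[3]
def atz(p,c,z):
    d=c["R"].T@np.linalg.inv(c["camera_matrix"])@[p[0],p[1],1];o=-c["R"].T@c["t"]
    return o+d*(z-o[2])/d[2]
E
python3 - <<'E'
from h import *
np.set_printoptions(precision=4,suppress=True)
cs={n:snap(n) for n in("side","top")}
for n,c in cs.items():
    cv2.imwrite(f"pics/{n}0.png",c["color"][:,:,::-1]); print(n,"cam at",-c["R"].T@c["t"])
Z=dict(tube_mouth=.104,fork_near=.0975,fork_far=.0975,rod_tip=.1,shelf_edge=.225,methblue=0,can=0,petri_3=0,rack=0)
for q,z in Z.items():
    r={}
    for n in cs:
        l=bot.landmark_of(n,q)
        if l: r[n]=l[0]["pixel"]; print(q,n,np.round(l[0]["pixel"]),round(l[0]["p"],2),atz(r[n],cs[n],z))
    if len(r)==2: print("  tri",tri([r[n] for n in cs],[cs[n] for n in cs]))
print(bot.get_obs())
E
```

```text
side cam at [ 0.3163 -1.2846  0.9662]
top cam at [ 0.162  -0.1037  1.5766]
tube_mouth side [344. 168.] 0.69 [0.5961 0.1753 0.104 ]
tube_mouth top [240. 151.] 0.58 [0.6004 0.1789 0.104 ]
  tri [0.5987 0.1792 0.1022]
fork_near side [344. 184.] 0.72 [0.5803 0.0899 0.0975]
fork_near top [276. 160.] 0.67 [0.5856 0.0582 0.0975]
  tri [0.5761 0.0557 0.1198]
fork_far side [350. 199.] 0.9 [ 0.583  -0.0015  0.0975]
fork_far top [294. 163.] 0.96 [ 0.5803 -0.0021  0.0975]
  tri [ 0.5817 -0.0021  0.0976]
rod_tip side [345. 180.] 0.49 [0.5864 0.1064 0.1   ]
rod_tip top [257. 158.] 0.48 [0.5844 0.1218 0.1   ]
  tri [0.5887 0.1234 0.0891]
shelf_edge side [345. 139.] 0.81 [0.5887 0.146  0.225 ]
shelf_edge top [249. 147.] 0.71 [0.5798 0.1287 0.225 ]
  tri [0.5816 0.1273 0.2338]
methblue side [329. 290.] 0.56 [ 0.4776 -0.2821 -0.    ]
methblue top [376. 206.] 0.49 [ 0.4877 -0.2864  0.    ]
  tri [ 0.4813 -0.2859  0.0046]
can side [283. 310.] 0.75 [ 0.3493 -0.3378  0.    ]
can top [389. 249.] 0.44 [ 0.3482 -0.3401  0.    ]
  tri [ 0.3487 -0.3397  0.0019]
petri_3 side [333. 336.] 0.67 [ 0.4625 -0.4404  0.    ]
petri_3 top [421. 220.] 0.8 [ 0.4561 -0.4412  0.    ]
  tri [ 0.4595 -0.4412  0.0003]
rack side [341. 197.] 0.71 [0.5845 0.1618 0.    ]
rack top [245. 163.] 0.82 [0.5903 0.1733 0.    ]
  tri [ 0.5893  0.1746 -0.0079]
{'time': 1.0, 'q': array([-65.375 ,   4.9792,  10.0788,  95.1001,  -0.0017,  89.9999]), 'qd': array([-0.028 ,  0.0102,  0.0418, -0.0771,  0.0706,  0.0052]), 'joint_efforts': array([ -0.0005, -52.0105,  46.4871,   0.0013,  -0.0002,  -0.    ]), 'ee_pos': array([ 0.2292, -0.5   ,  0.25  ]), 'tcp_rot': array([-179.9995,    0.0017,   24.6252]), 'wrist_force': array([ 0.0372, -0.4702, -0.3073]), 'torque': array([-0.0109,  0.0268,  0.0448]), 'grasp_force': 0.0, 'opening': 0.08551188695438369}
```

```bash
python3 - <<'E'
import cv2,numpy as np
a=cv2.imread("pics/side0.png")[110:250,250:450];b=cv2.imread("pics/top0.png")[110:210,180:380]
cv2.imwrite("pics/crop.png",np.vstack([cv2.resize(a,None,fx=2.4,fy=2.4,interpolation=2),cv2.resize(b,None,fx=2.4,fy=2.4,interpolation=2)]))
E
```

```text
(no output)
```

View pics/crop.png

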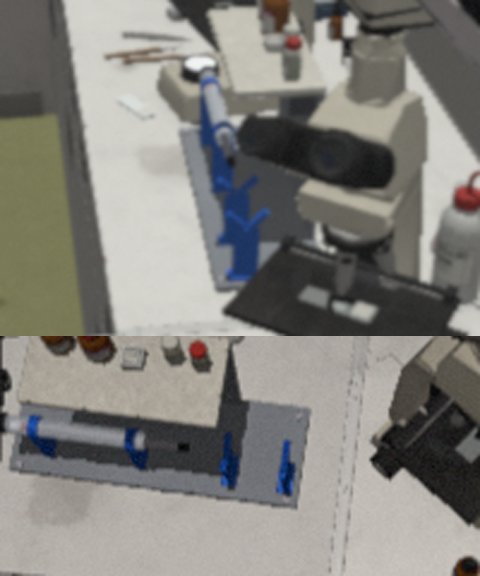

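View pics/side0.png

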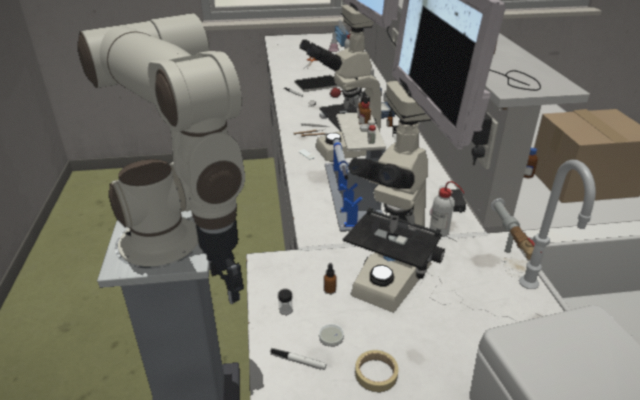

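```bash
python3 - <<'E'
from h import *
from scipy.optimize import least_squares
np.set_printoptions(precision=4,suppress=True)
cs={n:snap(n) for n in("side","top")}
obs=[("top",(303.8,181.7),(-.04,-.21,.01)),("top",(184,165),(-.04,.205,.01)),("top",(309,139.6),(.11,-.21,.01))]
M=dict(tube_mouth=(0,0,.104),fork_near=(0,-.11,.0975),fork_far=(0,-.19,.0975),shelf_edge=(-.008,None,.225))
for q,m in M.items():
    if m[1] is None: continue
    for n in cs:
        l=bot.landmark_of(n,q)
        if l: obs.append((n,l[0]["pixel"],m))
def pr(c,X):
    v=c["camera_matrix"]@(c["R"]@X+c["t"]);return v[:2]/v[2]
def W(p,m):
    a=p[2];return np.array([p[0]+m[0]*np.cos(a)-m[1]*np.sin(a),p[1]+m[0]*np.sin(a)+m[1]*np.cos(a),m[2]])
f=lambda p:np.concatenate([pr(cs[n],W(p,m))-u for n,u,m in obs])
s=least_squares(f,[.6,.18,-.1],loss="soft_l1",f_scale=1)
print(s.x);p=s.x
for o,r in zip(obs,f(p).reshape(-1,2)):print(o[0],o[2],r)
# blue blobs of forks, top view
g=cs["top"]["color"].astype(int);mask=((g[...,2]-g[...,0]>60)).astype(np.uint8)
k,_,st,ce=cv2.connectedComponentsWithStats(mask)
for i in range(1,k):
    if st[i,4]>8 and 180<ce[i][0]<320:print(st[i],ce[i])
for m in M.values():
    if m[1] is not None: print(W(p,m),pr(cs["top"],W(p,m)),pr(cs["side"],W(p,m)))
for y in(-.105,-.115,-.185,-.195):
  print(y,[pr(cs["top"],W(p,(x,y,.112))).round(1) for x in(-.0255,.0255)])
# rod tip dark pixels in top
sub=cs["top"]["color"][145:168,236:275].sum(2);print(sub[6:17])
I=cs["top"]["color"][125:190,170:320][:,:,::-1];cv2.imwrite("pics/t2.png",cv2.resize(I,None,fx=5.3,fy=5.3,interpolation=cv2.INTER_CUBIC))
E
```

```text
[ 0.5928  0.1748 -0.0365]
top (-0.04, -0.21, 0.01) [-0.3599 -0.3103]
top (-0.04, 0.205, 0.01) [-0.5211 -0.5317]
top (0.11, -0.21, 0.01) [0.8128 0.2139]
side (0, 0, 0.104) [-1.8433  1.2485]
top (0, 0, 0.104) [-0.4467  2.756 ]
side (0, -0.11, 0.0975) [1.5611 0.5777]
top (0, -0.11, 0.0975) [-1.5127 -1.6634]
top (0, -0.19, 0.0975) [1.1836 0.2535]
[191 143   5  11  38] [193.1579 147.6579]
[232 149   4  10  22] [233.5455 153.9545]
[271 154   7  19  49] [273.9184 164.7755]
[295 154   7  22  79] [298.4177 165.8481]
[0.5928 0.1748 0.104 ] [240.5533 153.456 ] [343.5567 168.1485]
[0.5888 0.0648 0.0975] [274.2873 158.7366] [348.2611 187.4777]
[ 0.5859 -0.0151  0.0975] [298.6836 162.1535] [352.0696 201.6036]
-0.105 [array([271.1, 164.8]), array([273.7, 149.7])]
-0.115 [array([274.2, 165.2]), array([276.7, 150.1])]
-0.185 [array([295.8, 168.3]), array([298.2, 153.1])]
-0.195 [array([298.9, 168.7]), array([301.3, 153.6])]
[[268 376 390 369 260 156 142 151 140 167 150 143 161 157 162 167 144 160
  153 147 156 152 152 162 161 143 163 166 147 159 157 175 166 163 154 160
  160 138 116]
 [334 423 426 39
[... 914 characters left out ...]
 152 158 158 154 158 142 154 155
  154 112 111]
 [116 112 112 120  90 125 156 154 161 153 162 159 153 144 151 157 149 148
  143 129  99  87 126 167 162 145 162 151 151 160 153 165 160 158 143 144
  150 143 134]
 [ 94  97  91  93  98 112 157 147 164 150 169 155 157 156 161 167 156 140
  168 162 165 158 146 154 161 147 155 131 163 160 171 144 172 153 155 149
  154 127 100]
 [ 87  90 115  77 112 134 150 153 160 154 165 166 159 163 154 161 164 152
  158 169 165 156 159 152 156 162 157 157 153 165 161 149 158 160 149 166
  143 122 121]
 [ 98 111 101  97 118 134 153 152 157 145 149 158 161 152 150 152 154 171
  146 169 160 147 159 160 162 152 171 164 160 153 157 162 134 171 158 148
  176 152 143]]
```

View pics/t2.png

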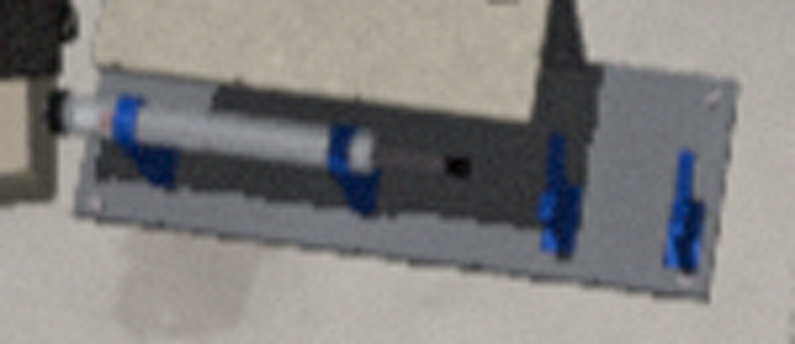

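```bash
cat > fit.py <<'E'
from h import *
np.set_printoptions(precision=4,suppress=True)
def pr(c,X):
    v=c["camera_matrix"]@(c["R"]@X+c["t"]);return v[:2]/v[2]
def W(p,m):
    a=p[2];return np.array([p[0]+m[0]*np.cos(a)-m[1]*np.sin(a),p[1]+m[0]*np.sin(a)+m[1]*np.cos(a),m[2]])
E
python3 - <<'E'
from fit import *
from scipy.optimize import least_squares
cs={n:snap(n) for n in("side","top")}
obs=[("top",(303.8,181.2),(-.04,-.21,.01)),("top",(184.5,165.3),(-.04,.205,.01)),("top",(309.4,140.6),(.11,-.21,.01)),
("top",(240.3,153.4),(0,0,.104)),("top",(275.1,150.8),(.0255,-.11,.112)),("top",(299.4,153.7),(.0255,-.19,.112)),
("side",(344,168),(0,0,.104))]
f=lambda p:np.concatenate([pr(cs[n],W(p,m))-u for n,u,m in obs])
s=least_squares(f,[.6,.18,-.1],loss="soft_l1");p=s.x
print(p);print(f(p).reshape(-1,2))
np.save("p.npy",p)
t=atz((258.7,156),cs["top"],.1);a=p[2];d=t[:2]-p[:2];print("tip rack",d@[np.cos(a),np.sin(a)],d@[-np.sin(a),np.cos(a)])
print([W(p,(0,y,.1)) for y in(0,-.04,-.055,-.11,-.19)])
s=cs["side"]["color"][:,:,::-1].copy()
for m in[(0,0,.104),(0,-.11,.0975),(0,-.19,.0975),(-.04,-.21,.01),(-.04,.205,.01),(-.0255,-.19,.112),(.0255,-.19,.112),(.0255,-.11,.112),(-.0255,-.11,.112),(-.008,-.11,.225)]:
    u=pr(cs["side"],W(p,m)); print(m,u)
I=s[110:250,300:420];cv2.imwrite("pics/s2.png",cv2.resize(I,None,fx=4.28,fy=4.28,interpolation=cv2.INTER_CUBIC))
E
```

```text
[ 0.5916  0.1746 -0.0342]
[[-0.2993  0.4065]
 [-1.0284 -0.3519]
 [ 0.3743 -0.5911]
 [ 0.2563  0.4187]
 [ 0.1106 -0.5891]
 [ 0.36   -0.1176]
 [-0.7949  0.2004]]
tip rack 0.002201829396581572 -0.058642186024853694
[array([0.5916, 0.1746, 0.1   ]), array([0.5903, 0.1346, 0.1   ]), array([0.5898, 0.1196, 0.1   ]), array([0.5879, 0.0646, 0.1   ]), array([ 0.5851, -0.0153,  0.1   ])]
(0, 0, 0.104) [343.2051 168.2004]
(0, -0.11, 0.0975) [347.9711 187.5314]
(0, -0.19, 0.0975) [351.8283 201.6586]
(-0.04, -0.21, 0.01) [338.9264 229.6842]
(-0.04, 0.205, 0.01) [324.4061 163.0437]
(-0.0255, -0.19, 0.112) [343.5569 198.1094]
(0.0255, -0.19, 0.112) [360.4093 197.1748]
(0.0255, -0.11, 0.112) [356.1847 183.1794]
(-0.0255, -0.11, 0.112) [340.0171 184.042 ]
(-0.008, -0.11, 0.225) [346.6086 151.8022]
```

View pics/s2.png

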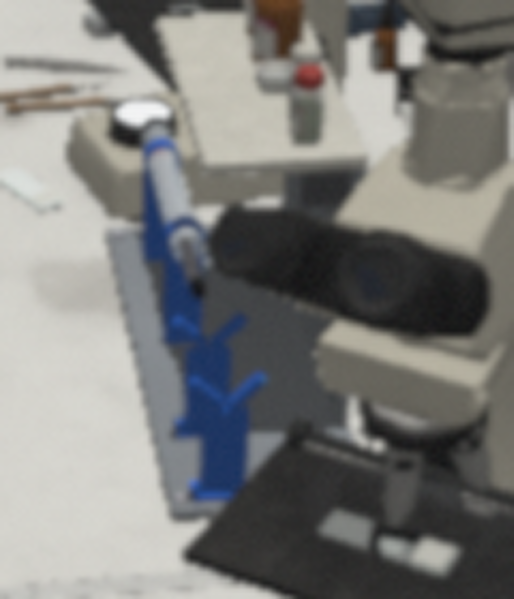

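send_rows --moves '[0.3,0.98,0,0,0,0.28,0,0.3,0.98,0,0,0,0.28,0,0.3,0.98,0,0,0,0.28,0,0.3,0.98,0,0,0,0.28,0,0.3,0.98,0,0,0,0.28,0,0.3,0.98,0,0,0,0.28,0,0.3,0.98,0,0,0,0.28,0,0.3,0.98,0,0,0,0.28,0]' --squeeze 40

```text
time: 2.5
ee_pos: [0.2893, -0.3032, 0.2501]
tcp_rot: [180.0, 0.0, 44.0]
wrist_force: [0.3, 0.8, -0.2]
opening: 0.0425
grasp_force: 0.0
```

send_rows --moves '[0.3,0.98,0,0,0,0.28,0,0.3,0.98,0,0,0,0.28,0,0.3,0.98,0,0,0,0.28,0,0.3,0.98,0,0,0,0.28,0,0.3,0.98,0,0,0,0.28,0,0.3,0.98,0,0,0,0.28,0,0.3,0.98,0,0,0,0.28,0,0.3,0.98,0,0,0,0.28,0]'

```text
time: 3.5
ee_pos: [0.3493, -0.1072, 0.2501]
tcp_rot: [180.0, -0.0, 63.2]
wrist_force: [-0.6, 0.0, 0.7]
opening: 0.0428
grasp_force: 0.0
```

send_rows --moves '[0.3,0.98,0,0,0,0.28,0,0.3,0.98,0,0,0,0.28,0,0.3,0.98,0,0,0,0.28,0,0.3,0.98,0,0,0,0.28,0,0.3,0.98,0,0,0,0.28,0,0.3,0.98,0,0,0,0.28,0,0.3,0.98,0,0,0,0.28,0,0.3,0.98,0,0,0,0.28,0]'

```text
time: 4.5
ee_pos: [0.4093, 0.0889, 0.2501]
tcp_rot: [180.0, -0.0, 82.5]
wrist_force: [0.4, -0.5, -0.2]
opening: 0.0424
grasp_force: 0.0
```

send_rows --moves '[0.3,0.98,0,0,0,0.28,0,0.3,0.98,0,0,0,0.28,0,0,0,0,-0.03,-0.86,0,0,0,0,0,-0.03,-0.86,0,0,0,0,0,-0.03,-0.86,0,0,0,0,0,-0.03,-0.86,0,0,0,0,0,-0.03,-0.86,0,0,0,0,0,0,0,0,0]'

```text
time: 5.5
ee_pos: [0.4228, 0.1371, 0.2494]
tcp_rot: [143.0, -0.5, 87.4]
wrist_force: [0.1, 0.6, 0.3]
opening: 0.0426
grasp_force: 0.0
```

send_rows --moves '[0.9,0.04,-0.45,0,0,0,0,0.9,0.04,-0.45,0,0,0,0,0.9,0.04,-0.45,0,0,0,0,0.9,0.04,-0.45,0,0,0,0,0.52,-0.02,-0.69,0,0,0,0,0.52,-0.02,-0.69,0,0,0,0,0.52,-0.02,-0.69,0,0,0,0,0,0,0,0,0,0,0]'

```text
time: 6.5
ee_pos: [0.5534, 0.139, 0.1513]
tcp_rot: [143.3, -0.4, 87.3]
wrist_force: [-0.1, -0.3, 0.2]
opening: 0.0422
grasp_force: 0.0
```

```bash
cat > look.py <<'E'
from fit import *
import sys
cs={n:snap(n) for n in("side","top")}
a=cs["side"]["color"][130:230,300:420,::-1];b=cs["top"]["color"][115:195,200:320,::-1]
r=lambda i:cv2.resize(i,(480,int(480*i.shape[0]/i.shape[1])*3//4),interpolation=cv2.INTER_CUBIC)
cv2.imwrite("pics/%s.png"%sys.argv[1],np.vstack([r(a),r(b)]))
for q in("rod_tip","rod_tail","rod"):
    R={}
    for n in cs:
        l=bot.landmark_of(n,q)
        if l: R[n]=l[0]["pixel"];print(q,n,np.round(R[n],1),round(l[0]["p"],2),atz(R[n],cs[n],.0985))
    if len(R)==2: print("  tri",tri([R[n] for n in cs],[cs[n] for n in cs]))
o=bot.get_obs();print(o["ee_pos"],o["wrist_force"],o["opening"],o["time"],[pr(cs[n],o["ee_pos"]) for n in cs])
E
python3 look.py l1
```

```text
rod_tip top [256.3 160.7] 0.5 [0.5757 0.1218 0.0985]
rod_tail top [298.  161.3] 0.38 [ 0.5882 -0.0126  0.0985]
rod side [343.7 162.2] 0.56 [0.602  0.2236 0.0985]
[0.5532 0.1397 0.154 ] [-0.2533  0.7    -0.6377] 0.042740508849190104 6.9 [array([333.5961, 160.8992]), array([247.5871, 161.9633])]
```

View pics/l1.png

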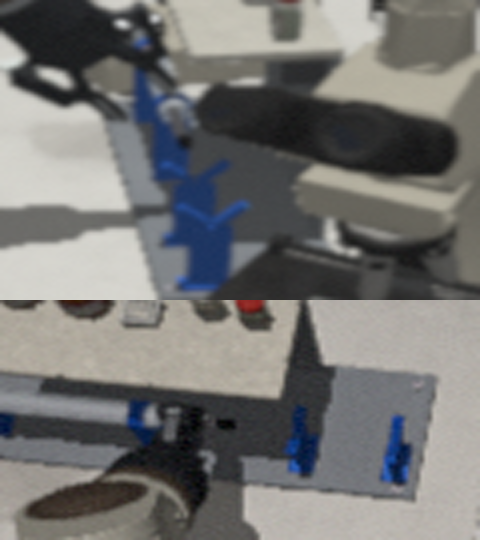

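send_rows --moves '[0.51,-0.02,-0.72,0,0,0,0,0.51,-0.02,-0.72,0,0,0,0,0.51,-0.02,-0.7,0,0,0,0,0,0,0,0,0,0,0,0,0,0,0,0,0,0.3]' --squeeze 30

```text
time: 7.52
ee_pos: [0.5914, 0.1381, 0.1007]
tcp_rot: [143.0, -0.5, 87.4]
wrist_force: [0.2, -0.5, 0.5]
opening: 0.0296
grasp_force: 0.0
```

send_rows --moves '[0,0,0,0,0,0,0.6,0,0,0,0,0,0,0.8,0,0,0,0,0,0,1,0,0,0,0,0,0,1]'

```text
time: 8.02
ee_pos: [0.5916, 0.1382, 0.1003]
tcp_rot: [143.0, -0.5, 87.4]
wrist_force: [-0.7, -0.1, 2.1]
opening: 0.011
grasp_force: 29.2
```

send_rows --moves '[0,0,0.06,0,0,0,1,-0.017,-0.5,0,0,0,0,1,-0.017,-0.5,0,0,0,0,1,-0.017,-0.5,0,0,0,0,1,-0.017,-0.5,0,0,0,0,1,0,0,0,0,0,0,1]'

```text
time: 8.78
ee_pos: [0.5896, 0.0866, 0.1011]
tcp_rot: [143.0, -0.5, 87.2]
wrist_force: [-0.6, -0.6, -1.7]
opening: 0.0111
grasp_force: 29.3
```

```bash
python3 look.py l2
```

```text
rod_tip side [346.7 185.6] 0.47 [0.5856 0.0749 0.0985]
rod top [234.1 153. ] 0.51 [0.5937 0.1968 0.0985]
[0.5897 0.0883 0.1012] [-0.293   0.402  -2.2491] 0.011061277360458732 9.175 [array([347.2433, 182.5534]), array([267.0264, 157.3949])]
```

View pics/l2.png

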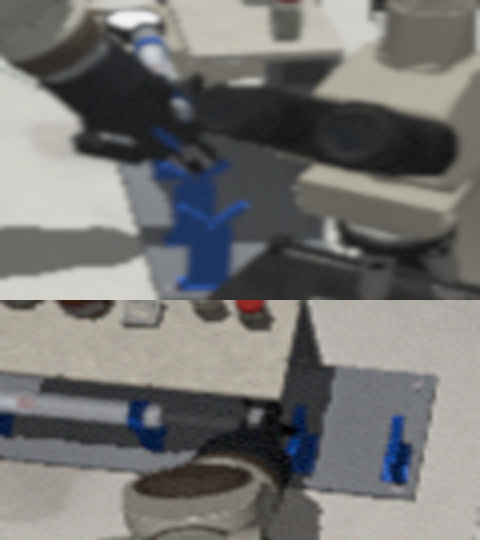

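send_rows --moves '[0,0,0,0,0,0,0.3,0,0,0,0,0,0,0.3,0.017,0.5,-0.01,0,0,0,0.3,0.017,0.5,-0.01,0,0,0,0.3,0.017,0.5,-0.01,0,0,0,0.3,0.017,0.5,-0.01,0,0,0,0.3,0,0,0,0,0,0,0.3]'

```text
time: 10.05
ee_pos: [0.5914, 0.1392, 0.1001]
tcp_rot: [143.0, -0.5, 87.4]
wrist_force: [-0.7, 0.3, 0.2]
opening: 0.0299
grasp_force: 0.0
```

send_rows --moves '[0,0,0,0,0,0,0.6,0,0,0,0,0,0,0.8,0,0,0,0,0,0,1,0,0,0,0,0,0,1]'

```text
time: 10.55
ee_pos: [0.5913, 0.1378, 0.1]
tcp_rot: [143.0, -0.5, 87.3]
wrist_force: [-0.1, 0.0, -0.5]
opening: 0.0109
grasp_force: 29.2
```

send_rows --moves '[0,0,0.06,0,0,0,1,-0.017,-0.5,0,0,0,0,1,-0.017,-0.5,0,0,0,0,1,-0.017,-0.5,0,0,0,0,1,-0.017,-0.5,0,0,0,0,1,0,0,0,0,0,0,1]'

```text
time: 11.3
ee_pos: [0.5897, 0.0868, 0.1018]
tcp_rot: [143.0, -0.5, 87.3]
wrist_force: [0.1, 1.0, -3.3]
opening: 0.0108
grasp_force: 29.2
```

```bash
python3 look.py l3
```

```text
rod_tip side [349.9 197.9] 0.63 [0.5828 0.0042 0.0985]
rod_tip top [286.  160.8] 0.67 [0.5857 0.0262 0.0985]
  tri [0.5887 0.0275 0.0831]
rod side [347.1 177.9] 0.48 [0.5952 0.1208 0.0985]
rod top [271.8 160.2] 0.55 [0.5828 0.0721 0.0985]
  tri [0.58   0.0684 0.1296]
[0.5897 0.0884 0.1017] [-1.1062  0.4502 -2.4345] 0.010824435416588108 11.7 [array([347.2401, 182.4136]), array([266.9932, 157.3534])]
```

View pics/l3.png

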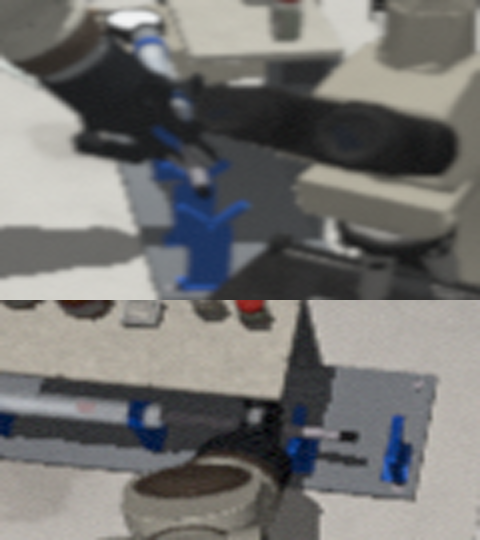

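send_rows --moves '[0,0,0,0,0,0,0.3,0,0,0,0,0,0,0.3,0.017,0.5,-0.01,0,0,0,0.3,0.017,0.5,-0.01,0,0,0,0.3,0.017,0.5,-0.01,0,0,0,0.3,0.017,0.5,-0.01,0,0,0,0.3,0,0,0,0,0,0,0.3]'

```text
time: 12.58
ee_pos: [0.5914, 0.1392, 0.1006]
tcp_rot: [143.0, -0.5, 87.4]
wrist_force: [0.8, -1.1, 0.9]
opening: 0.0298
grasp_force: 0.0
```

send_rows --moves '[0,0,0,0,0,0,0.6,0,0,0,0,0,0,0.8,0,0,0,0,0,0,1,0,0,0,0,0,0,1]'

```text
time: 13.08
ee_pos: [0.5913, 0.1378, 0.1005]
tcp_rot: [143.0, -0.5, 87.3]
wrist_force: [-1.9, 0.3, -1.1]
opening: 0.0109
grasp_force: 29.2
```

send_rows --moves '[0,0,0.06,0,0,0,1,-0.017,-0.5,0,0,0,0,1,-0.017,-0.5,0,0,0,0,1,-0.017,-0.5,0,0,0,0,1,-0.017,-0.5,0,0,0,0,1,0,0,0,0,0,0,1]'

```text
time: 13.82
ee_pos: [0.5897, 0.0868, 0.1023]
tcp_rot: [143.0, -0.5, 87.3]
wrist_force: [-0.4, 0.4, -3.0]
opening: 0.0107
grasp_force: 29.2
```

```bash
python3 look.py l4
```

```text
rod_tip side [352.5 209.9] 0.64 [ 0.5788 -0.0598  0.0985]
rod_tip top [300.3 164.5] 0.63 [ 0.5784 -0.0213  0.0985]
  tri [ 0.5869 -0.0197  0.07  ]
rod_tail top [231.6 153.3] 0.47 [0.5918 0.2048 0.0985]
rod side [349.9 185.4] 0.64 [0.5959 0.0747 0.0985]
rod top [375.1 209.2] 0.69 [ 0.4578 -0.2735  0.0985]
  tri [ 0.4788 -0.2573  0.3036]
[0.5897 0.0884 0.1022] [-0.3991 -0.3898 -2.3132] 0.010988723674461177 14.225 [array([347.2493, 182.28  ]), array([266.9841, 157.305 ])]
```

View pics/l4.png

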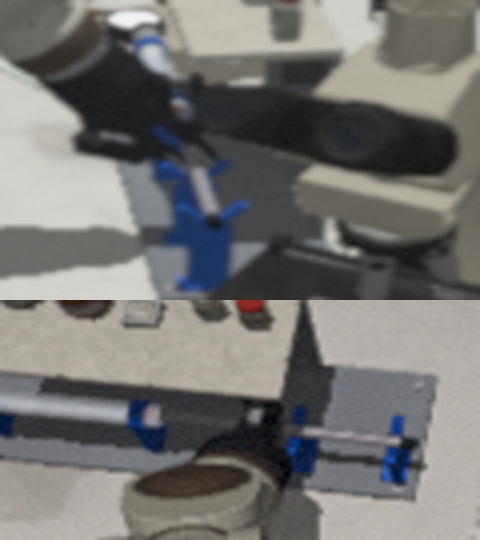

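send_rows --moves '[0,0,0,0,0,0,0.3,0,0,0,0,0,0,0.3,0.017,0.5,-0.02,0,0,0,0.3,0.017,0.5,-0.01,0,0,0,0.3,0.017,0.5,-0.02,0,0,0,0.3,0.017,0.5,-0.01,0,0,0,0.3,0,0,0,0,0,0,0.3]'

```text
time: 15.1
ee_pos: [0.5914, 0.1392, 0.1006]
tcp_rot: [143.0, -0.5, 87.4]
wrist_force: [0.8, 0.1, 0.1]
opening: 0.0299
grasp_force: 0.0
```

send_rows --moves '[0,0,0,0,0,0,0.6,0,0,0,0,0,0,0.8,0,0,0,0,0,0,1,0,0,0,0,0,0,1]'

```text
time: 15.6
ee_pos: [0.5914, 0.1379, 0.1008]
tcp_rot: [143.0, -0.5, 87.3]
wrist_force: [-1.6, 1.6, 0.5]
opening: 0.0107
grasp_force: 29.2
```

send_rows --moves '[0,0,0.06,0,0,0,1,-0.017,-0.5,0,0,0,0,1,-0.017,-0.5,0,0,0,0,1,-0.017,-0.5,0,0,0,0,1,-0.017,-0.5,0,0,0,0,1,0,0,0,0,0,0,1]'

```text
time: 16.35
ee_pos: [0.5897, 0.0867, 0.1022]
tcp_rot: [143.0, -0.5, 87.3]
wrist_force: [0.0, 0.8, -2.5]
opening: 0.0109
grasp_force: 29.2
```

```bash
python3 look.py l5
```

```text
rod_tip side [352.9 216.1] 0.51 [ 0.5741 -0.0908  0.0985]
rod_tip top [317.7 168.6] 0.8 [ 0.5708 -0.0786  0.0985]
  tri [ 0.5752 -0.0785  0.0891]
rod_tail top [246.3 155.6] 0.5 [0.5893 0.1563 0.0985]
rod side [284.4 308.5] 0.63 [ 0.3497 -0.4298  0.0985]
rod top [282.1 159.7] 0.65 [0.5881 0.0392 0.0985]
  tri [ 0.5306  0.0516 -0.3417]
[0.5897 0.0884 0.1022] [-0.1182 -0.7124 -2.0815] 0.010630699897889217 16.75 [array([347.2493, 182.2873]), array([266.9885, 157.3076])]
```

View pics/l5.png

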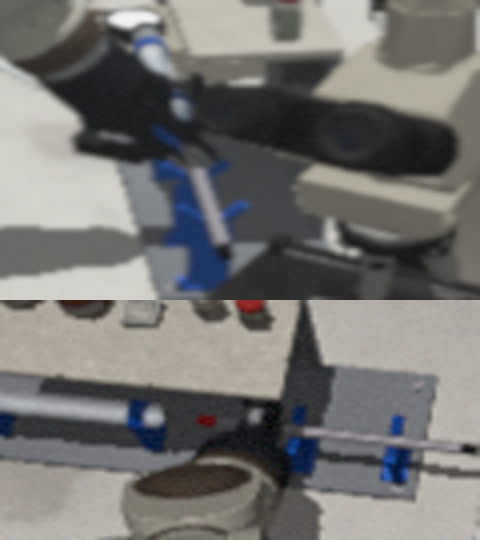

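send_rows --moves '[0,0,-0.04,0,0,0,1,0,0,-0.04,0,0,0,1,0,0,0,0,0,0,1]'

```text
time: 17.12
ee_pos: [0.5898, 0.0882, 0.1004]
tcp_rot: [143.0, -0.5, 87.4]
wrist_force: [0.4, 1.4, -1.1]
opening: 0.0106
grasp_force: 29.3
```

send_rows --moves '[0,0,-0.04,0,0,0,1,0,0,-0.04,0,0,0,1,0,0,0,0,0,0,1]'

```text
time: 17.5
ee_pos: [0.5903, 0.0882, 0.0995]
tcp_rot: [142.9, -0.5, 87.4]
wrist_force: [-5.1, 1.2, 6.5]
opening: 0.0108
grasp_force: 30.1
```

send_rows --moves '[-0.03,0,0,0,0,0,1,-0.02,0,0,0,0,0,1,0,0,0,0,0,0,0.65,0,0,0,0,0,0,0.5,0,0,0,0,0,0,0.3,0,0,0,0,0,0,0.1,0,0,0,0,0,0,0]'

```text
time: 18.38
ee_pos: [0.5885, 0.088, 0.0982]
tcp_rot: [143.0, -0.5, 87.4]
wrist_force: [-0.4, 0.5, 0.3]
opening: 0.0427
grasp_force: 0.0
```

send_rows --moves '[-0.3,0,0.4,0,0,0,0,-0.5,0,0.65,0,0,0,0,-0.5,0,0.65,0,0,0,0,-0.5,0,0.65,0,0,0,0,-0.6,0,0.6,0,0,0,0,-0.9,0,0.4,0,0,0,0,-0.9,0,0.3,0,0,0,0,-0.9,0,0,0,0,0,0]'

```text
time: 19.38
ee_pos: [0.4602, 0.088, 0.1912]
tcp_rot: [142.9, -0.5, 87.4]
wrist_force: [-0.2, 0.4, 0.9]
opening: 0.0425
grasp_force: 0.0
```

send_rows --moves '[-0.9,0,0,0,0,0,0,-0.9,0,0,0,0,0,0,-0.9,0,0,0,0,0,0,0,0,0,0,0,0,0]'

```text
time: 19.88
ee_pos: [0.411, 0.0978, 0.1937]
tcp_rot: [144.1, -0.0, 87.1]
wrist_force: [0.2, 0.7, -0.2]
opening: 0.0425
grasp_force: 0.0
```

```bash
python3 look.py l6
```

```text
rod_tip side [354.5 215.8] 0.58 [ 0.5789 -0.09    0.0985]
rod_tip top [317.9 167.8] 0.5 [ 0.5735 -0.079   0.0985]
  tri [ 0.579  -0.0789  0.0898]
rod_tail side [345.2 173.9] 0.73 [0.5935 0.1465 0.0985]
rod_tail top [249.8 155.9] 0.8 [0.5895 0.1449 0.0985]
  tri [0.5915 0.1448 0.0991]
rod side [352.  194.8] 0.44 [0.5924 0.0203 0.0985]
rod top [282.8 158.2] 0.57 [0.5933 0.0375 0.0985]
  tri [0.5965 0.0387 0.0864]
[0.4113 0.097  0.193 ] [-0.1936  0.3687  0.817 ] 0.04281192281033719 20.275 [array([290.0832, 159.6222]), array([253.5962, 205.4897])]
```

View pics/l6.png

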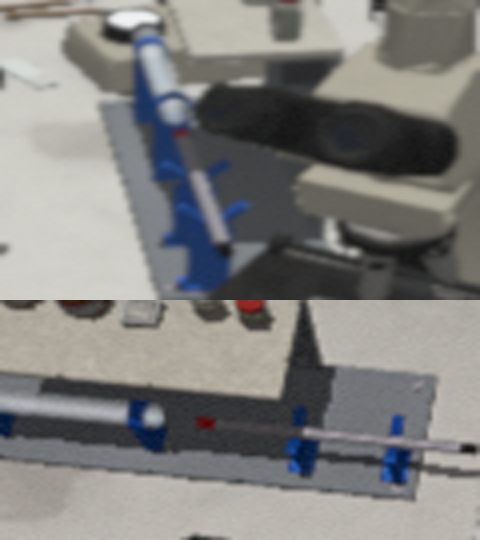

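The last picture shows the rod lying in both V forks. The red end is about 28 mm outside the mouth, at top pixel (250,156), and the tip is about 65 mm past the far fork. The gripper is clear of everything.

```bash
python3 -c "
from workcell import bot
print(bot.job_done())"
```

```text
the job is handed in; nothing more can be done
None
```

The rod is out of the tube and lying across both V forks, with its red end about 28 mm past the mouth. The gripper is clear and the bottle, can and dish were not approached; the job was handed in at about 20 s, and no verdict was returned.

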